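# Store a measured block in the empty pocket of a covered crate

## Robot

A 6-joint arm with a two-finger parallel gripper is mounted at the origin on a cart in front of the work surface, level with it; the furniture and walls round the work are solid. World frame = base frame: x ahead of the robot, y to its left, z up, the work surface at z = 0. Lengths are in m, angles in rad, forces in N, time in s.
With the tool pointing down it reaches from about 0.3 to 0.875 m from the base axis. Payload 6.4 kg.
Tool frame: the origin (TCP) lies at the very end of the fingers, on their centre line; the grasp point (between the pads) lies 19 mm behind it; z points along the fingers, y is the direction in which the jaws open and shut (so a half turn about z gives the same grasp; the last joint's range is limited). The gripper opens to 85 mm and grips with 20 to 120 N. Pads are 22 mm wide; open, the fingers measure 114 mm over their backs; the gripper's body (76 mm by 85 mm) begins 54 mm behind the grasp point. The pads swing forward as they close: fully open they stand 13 mm farther back than shut.
Start: joints at [-0.206, 0.181, 1.607, -0, 1.354, -0.206], TCP at [0.575, 0, 0.231] pointing down, gripper open.
Joint ranges: [-2.99, 2.99], [-0.89, 2.07], [0.3, 2.58], [-1.14, 4.28], [0, 2.63], [-3.12, 3.12]. Speed limits (rad/s): [2.57, 2.57, 3.01, 3.14, 3.14, 3.14].

## Interface

Orientations are given as a rotation vector (axis times angle).
In Python, from station import read_state, get_image, get_calibration, order gives the robot as it stands.
- The arm moves only by the tool send_rows, never from a script. Its argument "deltas" is a list of rows, each a list of 3 entries, a list of its own where there are three numbers: the opening, from -1 (shut) to 1 (fully open), then the shift along the tool's x, y, z as a fraction of full scale, then the turn, a rotation vector about the tool's x, y, z as a fraction of full scale. A call has 1 to 5 rows; each row shifts and turns the commanded pose from where the row before left it, along the tool's axes as they then stand; what a row does not reach is not made up. Full scale, the value 1, is 25 mm for a shift and 4 degrees for a turn. A row lasts 1/10 s, in which the tool goes at most 50 mm and 8.59 degrees, less where a joint would pass 70% of its speed; a pose out of reach is approached as far as the arm can. A call with a number of a shift or a turn outside -1 to 1 is refused whole. A call with a gripper value outside its range is refused whole. The fingers move at their own pace and stop on an object; "force" is the grip in N (left out, the last holds). Time passes only in rows, so rows that do not move let the fingers close. It gives the time, the measured TCP pose, the force and the opening at its end, in the units of the state.
- read_state(): the state, without advancing time (a new reading comes with each control period).
- get_image(name): name is "scene" or "side" or "wrist"; returns the picture (400x640x3 uint8, red, green, blue); there is no depth.
- get_calibration(name): a dict with "intrinsics" (3x3 intrinsics, pixels), "camera_from_world" (4x4, takes a point from world to camera coordinates). Camera axes: x right, y up, looking along -z (the intrinsics and any distortion apply to the point x, -y, -z); pixel columns grow to the right and rows downward; lengths in m; the calibration is good to about 2 mm. A picture is of the moment at which its call begins: read the wrist's pose just before it. get_calibration takes no time and is no camera call; for the wrist camera it gives the pose at the moment of the call.
- order.close_job(): hands the job in, once; it reports no verdict.
The state is a dict: "time_s": time; "joint_pos": joint angles; "qd": joint speeds; "joint_efforts": joint torques, N m; "tool_pos": TCP position; "tool_rot": TCP orientation; "contact_force": force on the tool from outside, world axes, zero at the start; "wrist_torque": the same for the moment, N m; "grip_width": opening from 0.0 (shut) to 1.0 (fully open).
Only numpy, scipy, OpenCV 4.12 (cv2) and the standard library are available. Lean on these libraries where they do the work, as an engineer would, in place of code of your own. Each camera call takes 0.05 s, during which the arm holds its last target.

## Task

The milled block standing by itself on the granite has been measured: store it in the one empty pocket of the three-pocket crate. A cover rides high on a stored block where a pocket is full and lies down inside the pocket where it is empty: lift that low cover off, lay it flat on the bare granite beside the crate with its grip upward, and stand the block upright in the uncovered pocket.

Things in the scene. Friction and masses are not known exactly. Their poses are not given: they have to be found in the camera images.
- block_centre (a point): Centre of the block to be stored: bare grey metal, 50 x 16 x 40 mm (own x, y, z), about 0.1 kg, with two small holes in its top, standing alone on the granite between the crate and the vice. The point lies half-way up, 20 mm above its underside. Pinch it across its 16 mm (own y). Two like blocks stand under covers in the crate.
- crate: Fixed grey crate, 256 x 60 mm, with three pockets in a row along its y, 82 mm apart; any one may be the empty one. Origin: centre of its underside, on the granite; x across the row, z up. On the two full pockets the covers stand 34 mm higher than the low one, their grips reaching 87 mm above the granite. Open granite lies behind the crate, on the side away from the robot.
- empty_pocket: The crate's empty pocket. Origin: centre of its underside, 3 mm above the granite; x across the row, y along it, z up. Inner floor 4 mm and rim 20 mm above the origin; inside 44 mm (x) by 74 mm (y), walls 3 mm. The block goes in with its 50 mm length along the pocket's y and then stands 24 mm above the rim.
- low_cover_grip (a point): Point on the middle of the grip of the loose metal cover lying in the empty pocket, 30 mm above the cover's underside; the cover's axes, as the pocket's. Plate 38 x 66 mm (x, y), top 10 mm above the underside; on it an upright grip 12 mm thick (x), 28 mm long (y), 36 mm high, rising 30 mm above the rim. 0.07 to 0.12 kg; 3 to 4 mm play in the pocket.
There are look-alikes about, which are no part of the job. What is shaped like the part that bears block_centre but purple is not meant.

How it is judged:
On the way:
1. the low cover is lifted off the empty pocket (z of low_cover_grip in the frame of empty_pocket above 0.055 m and contact force between the fingers and low_cover above 0.5 N), for 0.1 s.
At the end, for the whole second after the job is handed in: The block stands upright (within 10 degrees) on the floor of the pocket that was empty, its centre within 20 mm of the pocket's centre each way, and that pocket's cover lies flat (within 10 degrees, grip up) on the granite off the crate, both at rest (x of block_centre in the frame of empty_pocket between -0.02 and 0.02 m and y of block_centre in the frame of empty_pocket between -0.02 and 0.02 m and height (world z) of block_centre below 0.032 m and angle between each of block_centre, low_cover_grip's own z axis and vertical below 0.17 rad and horizontal distance between low_cover_grip and empty_pocket above 0.04 m and height (world z) of low_cover_grip between 0.02 and 0.036 m and linear speed of each of block, low_cover below 0.02 m/s); the robot touches nothing.
It also fails if it takes over 58 s, if anything falls off the work surface, if the arm or the gripper's body presses on something with over 40 N, if the wrist force passes 120 N, or if a joint passes its speed limit or range.

## Working session

There is one attempt and no reset: what is moved stays moved. The work goes in short steps, Python scripts to look and compute and a tool call to move; the robot and the scene stay as the last step left them, time stands still between calls to the robot, and variables do not carry over. Pictures are saved under pics/ and viewed, and the job is handed in when it is done.

Besides the shell and the picture viewer there is one more tool, called after "Call:" by a JSON object that holds its "method" and its "body", one argument or row to a line. send_rows: Moves the arm, as the interface text tells. Its arguments: {"type":"object","properties":{"deltas":{"type":"array","items":{"type":"array"}},"force":{"type":"number"}},"required":["deltas"]}

```bash
ls; mkdir -p pics; python3 - <<'E'
from station import *
import cv2
s=read_state(); print(s)
for n in("scene","side","wrist"):
    c=get_calibration(n); print(n,c)
    cv2.imwrite(f"pics/{n}0.png",get_image(n)[:,:,::-1])
E
```

```text
pics
{'time_s': 0.0, 'joint_pos': array([-2.06344171e-01,  1.81567864e-01,  1.60800257e+00,  8.63220172e-06,
        1.35381483e+00, -2.06306147e-01]), 'qd': array([ 1.45003042e-03, -1.29268053e-04,  9.01105492e-05, -6.02833391e-05,
        1.99672896e-03, -1.22448107e-03]), 'joint_efforts': array([ 3.41415571e-04, -4.44869328e+01, -3.51340663e+01, -2.51131587e-04,
        9.11703974e-03,  3.43231875e-05]), 'tool_pos': array([5.74443888e-01, 1.11261104e-04, 2.30371710e-01]), 'tool_rot': array([-2.22042131e+00, -2.22033274e+00,  1.52914056e-03]), 'contact_force': array([-0.45317096,  0.13656311, -0.12962917]), 'wrist_torque': array([-0.05359629,  0.0524467 , -0.00150017]), 'grip_width': 0.9987362196606853}
scene {'intrinsics': array([[480.21425163,   0.        , 320.3965733 ],
       [  0.        , 480.21425163, 196.67538985],
       [  0.        ,   0.        ,   1.        ]]), 'camera_from_world': array([[ 0.88018389, -0.47443203, -0.0138049 , -0.41517206],
       [ 0.32558323,  0.58235962,  0.74488445, -0.22977945],
       [-0.34535763, -0.66012993,  0.66705066, -0.76255996],
     
[... 338 characters left out ...]
.34001351,  0.93992882, -0.10027951],
       [-0.12785282, -0.93131598,  0.34103401, -0.77379066],
       [ 0.        ,  0.        ,  0.        ,  1.        ]])}
wrist {'intrinsics': array([[320.07248339,   0.        , 315.04252428],
       [  0.        , 320.07248339, 203.69382548],
       [  0.        ,   0.        ,   1.        ]]), 'camera_from_world': array([[ 9.99999139e-01, -2.57711481e-04, -1.28660264e-03,
        -5.74535897e-01],
       [-1.38096855e-04,  9.54407756e-01, -2.98505972e-01,
         3.82292856e-02],
       [ 1.30487196e-03,  2.98505893e-01,  9.54406899e-01,
        -3.80750208e-01],
       [ 0.00000000e+00,  0.00000000e+00,  0.00000000e+00,
         1.00000000e+00]])}
```

View pics/scene0.png

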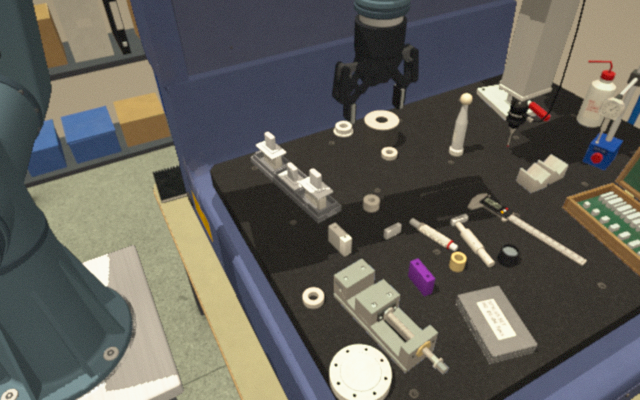

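View pics/side0.png

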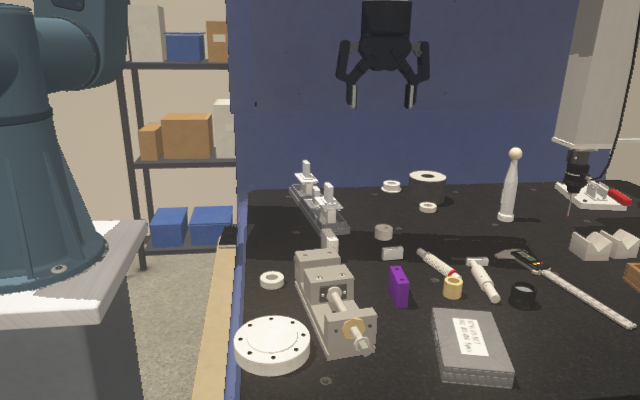

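View pics/wrist0.png

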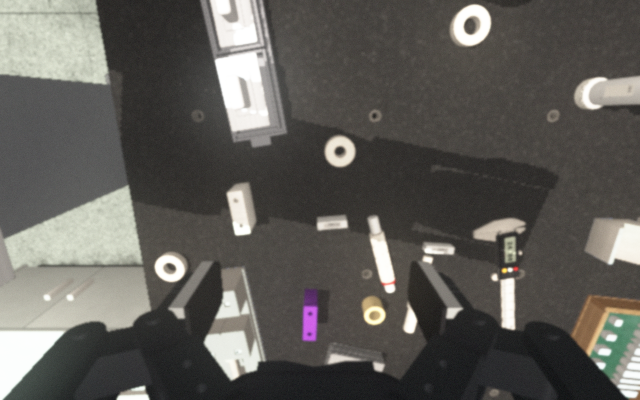

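```bash
python3 - <<'E'
import cv2, numpy as np
a=cv2.imread("pics/scene0.png")[115:265,240:420]; b=cv2.imread("pics/side0.png")[150:270,270:360]
c=cv2.imread("pics/wrist0.png")[0:250,190:290]
a=cv2.resize(a,None,fx=3,fy=3,interpolation=2)[:,:540];b=cv2.resize(b,None,fx=3,fy=3,interpolation=2);
cv2.imwrite("pics/c1.png",a);cv2.imwrite("pics/c2.png",b)
cv2.imwrite("pics/c3.png",cv2.resize(c,None,fx=2.4,fy=2.4,interpolation=2))
E
```

```text
(no output)
```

View pics/c1.png

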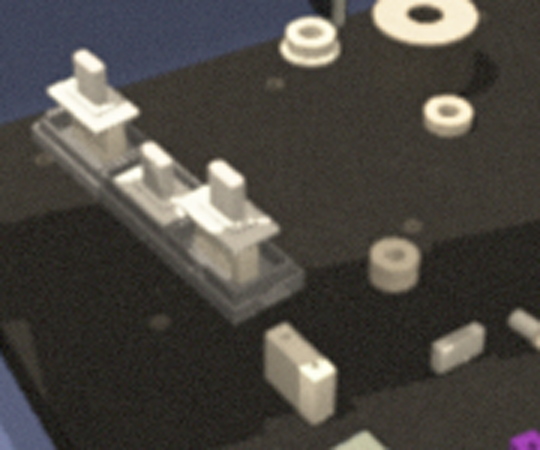

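View pics/c2.png

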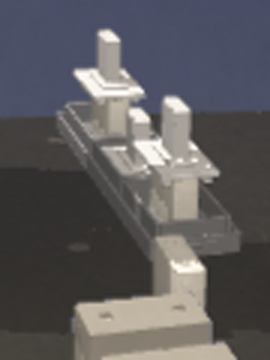

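View pics/c3.png

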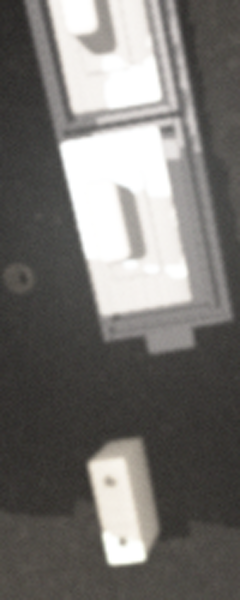

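```bash
cat > h.py <<'E'
from station import *
import cv2, numpy as np
from scipy.spatial.transform import Rotation as R
def ray(c,u,v,z):
    K,T=c["intrinsics"],c["camera_from_world"]
    d=np.linalg.inv(K)@[u,v,1]; d=np.array([d[0],-d[1],-d[2]])
    Rt=T[:3,:3].T; o=-Rt@T[:3,3]; d=Rt@d
    return o+d*(z-o[2])/d[2]
def proj(c,p):
    K,T=c["intrinsics"],c["camera_from_world"]
    q=T[:3,:3]@np.array(p)+T[:3,3]; q=K@[q[0],-q[1],-q[2]]; return q[:2]/q[2]
def snap(n,f):
    c=get_calibration(n); im=get_image(n); cv2.imwrite("pics/"+f,im[:,:,::-1]); return c,im
E
python3 - <<'E'
from h import *
np.set_printoptions(precision=4,suppress=True)
w=get_calibration("wrist");s=get_calibration("scene")
f=lambda x,y:(190+x/2.4,y/2.4); g=lambda x,y:(240+x/3,115+y/3)
a=ray(w,*f(110,481),.04);b=ray(w,*f(123,541),.04);print("holes w",a,b,(a+b)/2,np.degrees(np.arctan2(*(a-b)[1::-1])))
a=ray(s,*g(287,336),.04);b=ray(s,*g(319,365),.04);print("holes s",a,b,(a+b)/2)
print("low grip top s",ray(s,*g(156,152),.053))
print("hi grips",ray(s,*g(89,60),.087),ray(s,*g(227,170),.087))
print("crate rim near corners w",ray(w,*f(106,340),.023),ray(w,*f(232,317),.023), "pocket div",ray(w,*f(62,137),.023))
E
```

```text
holes w [ 0.4883 -0.0238  0.04  ] [ 0.4922 -0.053   0.04  ] [ 0.4902 -0.0384  0.04  ] 97.59529057563195
holes s [ 0.49   -0.0267  0.04  ] [ 0.4947 -0.0574  0.04  ] [ 0.4923 -0.0421  0.04  ]
low grip top s [0.4927 0.1627 0.053 ]
hi grips [0.4799 0.2421 0.087 ] [0.5074 0.0832 0.087 ]
crate rim near corners w [0.487  0.0376 0.023 ] [0.5442 0.0478 0.023 ] pocket div [0.4749 0.1217 0.023 ]
```

Call:
{"method": "send_rows", "body": {
  "deltas": [
    [1, [1, -0.85, 0], [0, 0, -0.62]],
    [1, [1, -0.85, 0], [0, 0, -0.62]],
    [1, [1, -0.85, 0], [0, 0, -0.62]],
    [1, [1, -0.85, 0], [0, 0, -0.62]],
    [1, [0, 0, 0], [0, 0, 0]]
  ]
}}

```text
time_s: 0.65
tool_pos: [0.4811, 0.0965, 0.2308]
tool_rot: [-2.015, -2.407, 0.001]
contact_force: [0.5, 0.2, 0.9]
grip_width: 1.001
```

```bash
python3 - <<'E'
from h import *
s=read_state();print(s["tool_pos"],s["time_s"],R.from_rotvec(s["tool_rot"]).as_matrix().round(4))
c,im=snap("wrist","w1.png");np.save("w1.npy",c,allow_pickle=True)
E
```

```text
[0.48105243 0.09647993 0.23083875] 0.65 [[-1.760e-01  9.844e-01 -2.000e-03]
 [ 9.844e-01  1.760e-01  9.000e-04]
 [ 1.300e-03 -1.800e-03 -1.000e+00]]
```

View pics/w1.png

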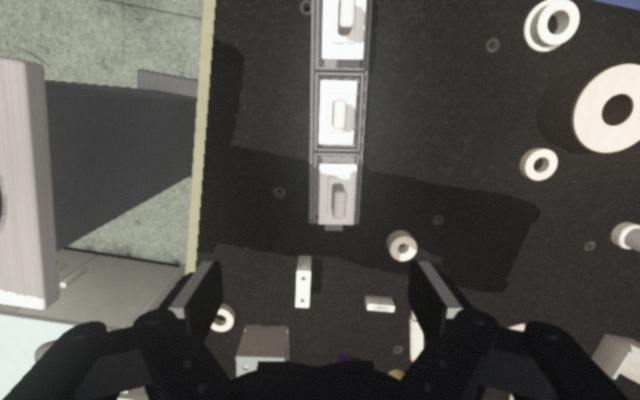

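The wrist view shows the crate vertical, with grips at (347,15), (340,115) and (339,200). The middle cover sits low and the block is at (303,282).

```bash
python3 - <<'E'
import cv2
im=cv2.imread("pics/w1.png")
cv2.imwrite("pics/c4.png",cv2.resize(im[60:190,290:390],None,fx=4.5,fy=4.5,interpolation=2))
cv2.imwrite("pics/c5.png",cv2.resize(im[245:320,270:340],None,fx=7,fy=7,interpolation=2))
E
```

```text
(no output)
```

View pics/c4.png

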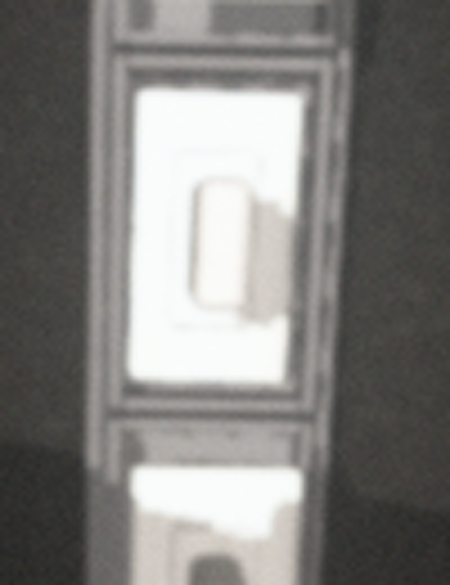

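View pics/c5.png

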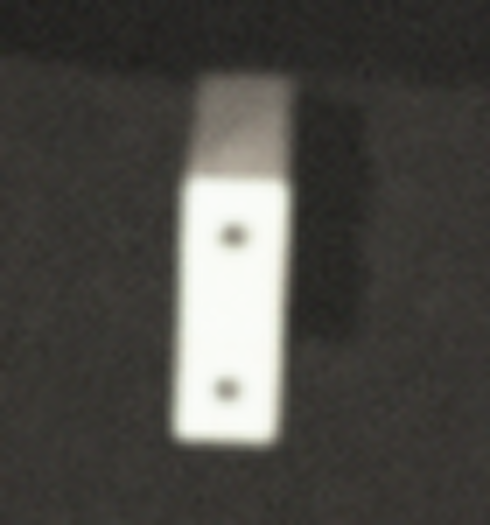

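```bash
python3 - <<'E'
from h import *
np.set_printoptions(precision=4,suppress=True)
w=np.load("w1.npy",allow_pickle=True).item()
f=lambda x,y:(290+x/4.5,60+y/4.5); g=lambda x,y:(270+x/7,245+y/7)
ang=lambda d:np.degrees(np.arctan2(d[1],d[0]))
gr=[ray(w,*f(*p),.053) for p in((196,180),(253,180),(243,307),(190,305))]
gc=np.mean(gr,0);print("grip",gc,[np.linalg.norm(gr[i]-gr[i-1]) for i in range(4)])
pl=[ray(w,*f(*p),.017) for p in((135,90),(308,88),(291,384),(127,382))]
print("plate",np.mean(pl,0),[np.linalg.norm(pl[i]-pl[i-1]) for i in range(4)],ang(pl[0]-pl[3]),ang(pl[1]-pl[2]))
rm=[ray(w,*f(*p),.023) for p in((112,52),(334,50),(318,412),(103,410))]
print("rim outer",np.mean(rm,0),[np.linalg.norm(rm[i]-rm[i-1]) for i in range(4)])
bl=[ray(w,*g(*p),.04) for p in((183,178),(291,180),(278,442),(173,438))]
print("block",np.mean(bl,0),[np.linalg.norm(bl[i]-bl[i-1]) for i in range(4)],ang(bl[0]-bl[3]),ang(bl[1]-bl[2]))
s=read_state();M=R.from_rotvec(s["tool_rot"]).as_matrix()
print("tool yaw",ang(M[:,0]),"delta tool to grip",M.T@(np.array([gc[0],gc[1],.1])-s["tool_pos"])/.025)
for p in((402,246),(540,164),(437,220)):print(ray(w,*p,0.02))
E
```

```text
grip [0.4922 0.1668 0.053 ] [np.float64(0.025901036723009297), np.float64(0.01210083130665893), np.float64(0.026347998953566928), np.float64(0.011554488813105088)]
plate [0.4934 0.1667 0.017 ] [np.float64(0.06714063441459955), np.float64(0.040114991074939474), np.float64(0.06804398529364267), np.float64(0.04033833999645084)] 98.71331618473181 98.9197531069554
rim outer [0.4932 0.1675 0.023 ] [np.float64(0.08081542084382387), np.float64(0.05024561076380738), np.float64(0.08167128476600417), np.float64(0.05229028085700546)]
block [ 0.4908 -0.039   0.04  ] [np.float64(0.05075420441300478), np.float64(0.018067432227323925), np.float64(0.05117566736886551), np.float64(0.01828385248515569)] 97.15639256261709 97.40830142569959
tool yaw 100.04980346373267 delta tool to grip [2.747  0.8748 5.248 ]
[0.6   0.029 0.02 ]
[0.726  0.1531 0.02  ]
[0.632  0.0687 0.02  ]
```

Call:
{"method": "send_rows", "body": {
  "deltas": [
    [1, [0.9, 0.3, 0.5], [0, 0, 0.2]],
    [1, [0.9, 0.3, 0.9], [0, 0, 0]],
    [1, [0.9, 0.3, 0.9], [0, 0, 0]],
    [1, [0, 0, 0.9], [0, 0, 0]],
    [1, [0, 0, 0], [0, 0, 0]]
  ]
}}

```text
time_s: 1.2
tool_pos: [0.4932, 0.1641, 0.1479]
tool_rot: [-2.035, -2.388, 0.008]
contact_force: [0.1, 0.0, -0.6]
grip_width: 0.997
```

```bash
cat > d.py <<'E'
from h import *
import sys
np.set_printoptions(precision=3,suppress=True)
t=np.array([float(x) for x in sys.argv[1:4]])
s=read_state();M=R.from_rotvec(s["tool_rot"]).as_matrix()
print(s["time_s"],s["tool_pos"],"yaw",np.degrees(np.arctan2(M[1,0],M[0,0])),"tilt",M[2],"rows units",M.T@(t-s["tool_pos"])/.025)
E
python3 d.py .493 .166 .023
python3 - <<'E'
from h import *
snap("wrist","w2.png")
E
```

```text
1.2 [0.493 0.164 0.148] yaw 99.12035813493277 tilt [ 0.    -0.006 -1.   ] rows units [0.076 0.036 4.994]
```

View pics/w2.png

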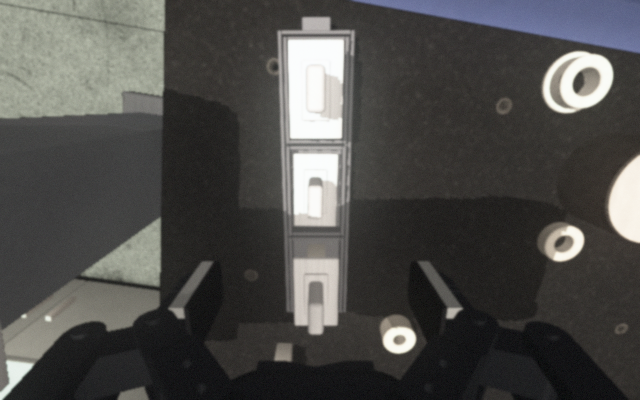

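Call:
{"method": "send_rows", "body": {
  "deltas": [
    [0.3, [0.08, 0.04, 0.9], [0, 0, 0]],
    [0.0, [0, 0, 0.9], [0, 0, 0]],
    [-0.2, [0, 0, 0.7], [0, 0, 0]],
    [-0.2, [0, 0, 0.5], [0, 0, 0]],
    [-0.2, [0, 0, 0], [0, 0, 0]]
  ]
}}

```text
time_s: 1.75
tool_pos: [0.4955, 0.1659, 0.0757]
tool_rot: [-2.038, -2.389, 0.002]
contact_force: [0.8, -0.5, 0.1]
grip_width: 0.398
```

```bash
python3 d.py .493 .166 .023
python3 - <<'E'
from h import *
snap("wrist","w3.png")
_,im=snap("side","s3.png")
cv2.imwrite("pics/s3c.png",cv2.resize(im[130:280,250:450,::-1],None,fx=3,fy=3))
E
```

```text
1.75 [0.495 0.166 0.076] yaw 99.05739345629542 tilt [ 0.    -0.002 -1.   ] rows units [ 0.02  -0.093  2.107]
```

View pics/w3.png

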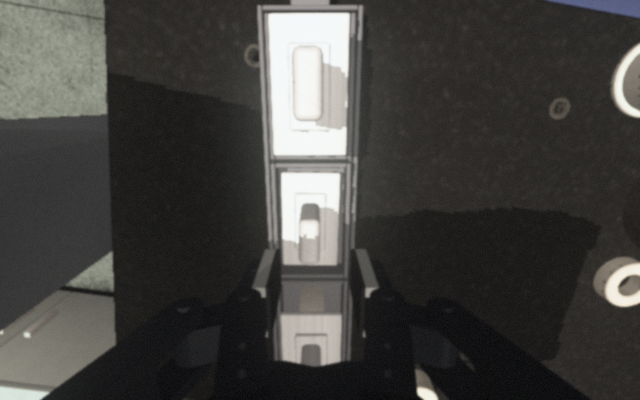

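View pics/s3c.png

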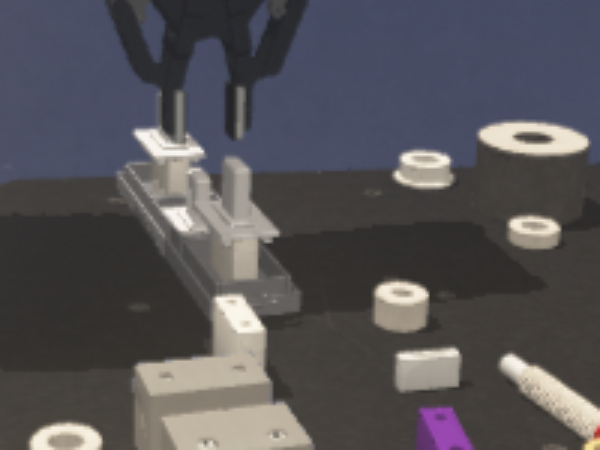

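Call:
{"method": "send_rows", "body": {
  "deltas": [
    [-0.2, [0, -0.09, 0.7], [0, 0, 0]],
    [-0.2, [0, 0, 0.7], [0, 0, 0]],
    [-0.2, [0, 0, 0.6], [0, 0, 0]],
    [-1, [0, 0, 0], [0, 0, 0]],
    [-1, [0, 0, 0], [0, 0, 0]]
  ],
  "force": 40
}}

```text
time_s: 2.35
tool_pos: [0.4943, 0.1662, 0.0274]
tool_rot: [2.037, 2.39, 0.001]
contact_force: [0.4, -0.9, -0.5]
grip_width: 0.134
```

Call:
{"method": "send_rows", "body": {
  "deltas": [
    [-1, [0, 0, 0], [0, 0, 0]],
    [-1, [0, 0, 0], [0, 0, 0]],
    [-1, [0, 0, 0], [0, 0, 0]]
  ]
}}

```text
time_s: 2.65
tool_pos: [0.494, 0.1663, 0.027]
tool_rot: [2.037, 2.39, 0.001]
contact_force: [0.4, -0.7, -1.0]
grip_width: 0.132
```

```bash
python3 d.py .493 .166 .023
python3 - <<'E'
from h import *
snap("wrist","w4.png")
E
```

```text
2.65 [0.494 0.166 0.027] yaw 99.12267941582526 tilt [-0.     0.001 -1.   ] rows units [-0.005 -0.041  0.161]
```

View pics/w4.png

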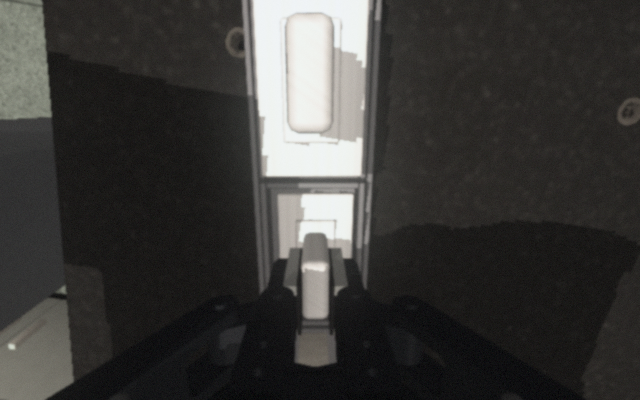

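Held at a width of about 11 mm, which fits the 12 mm grip. I'll lift it next.

Call:
{"method": "send_rows", "body": {
  "deltas": [
    [-1, [0, 0, -0.4], [0, 0, 0]],
    [-1, [0, 0, -0.7], [0, 0, 0]],
    [-1, [0, 0, -0.8], [0, 0, 0]],
    [-1, [0, 0, -0.8], [0, 0, 0]],
    [-1, [0, 0, 0], [0, 0, 0]]
  ]
}}

```text
time_s: 3.2
tool_pos: [0.4959, 0.1665, 0.0972]
tool_rot: [2.035, 2.388, 0.007]
contact_force: [1.0, 0.4, 0.0]
grip_width: 0.136
```

Call:
{"method": "send_rows", "body": {
  "deltas": [
    [-1, [0, 0, 0], [0, 0, 0]],
    [-1, [0, 0.5, 0], [0, 0, 0]],
    [-1, [0, 0.9, 0], [0, 0, 0]],
    [-1, [0, 0.9, 0], [0, 0, 0]],
    [-1, [0, 0.9, 0], [0, 0, 0]]
  ]
}}

```text
time_s: 3.7
tool_pos: [0.5721, 0.1789, 0.092]
tool_rot: [-2.037, -2.39, 0.003]
contact_force: [1.1, 0.1, -0.9]
grip_width: 0.131
```

Call:
{"method": "send_rows", "body": {
  "deltas": [
    [-1, [0, 0.9, 0], [0, 0, 0]],
    [-1, [0, 0.6, 0], [0, 0, 0]],
    [-1, [0, 0.3, 0], [0, 0, 0]],
    [-1, [0, 0, 0], [0, 0, 0]]
  ]
}}

```text
time_s: 4.1
tool_pos: [0.6166, 0.1859, 0.0923]
tool_rot: [-2.037, -2.39, 0.002]
contact_force: [-0.8, -0.7, -2.1]
grip_width: 0.132
```

```bash
python3 d.py .615 .186 .020
python3 - <<'E'
from h import *
_,im=snap("scene","sc5.png")
cv2.imwrite("pics/sc5c.png",cv2.resize(im[50:250,230:480,::-1],None,fx=3,fy=3))
snap("wrist","w5.png")
E
```

```text
4.1 [0.617 0.186 0.092] yaw 99.11105978356244 tilt [ 0.    -0.002 -1.   ] rows units [ 0.014 -0.057  2.894]
```

View pics/sc5c.png

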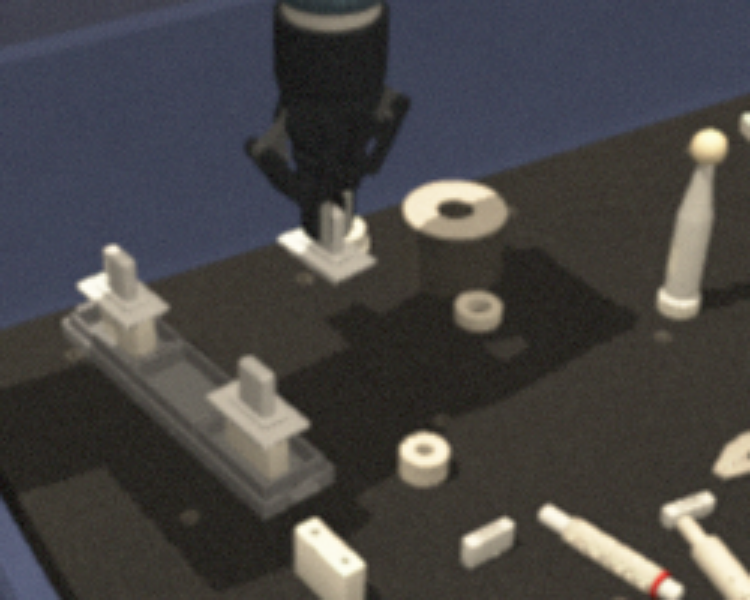

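View pics/w5.png

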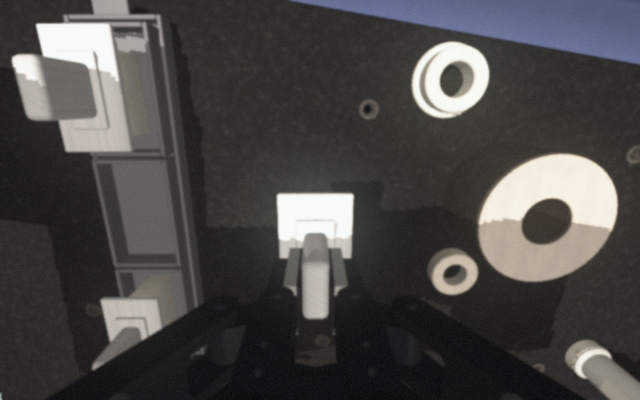

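Call:
{"method": "send_rows", "body": {
  "deltas": [
    [-1, [0, 0, 0.7], [0, 0, 0]],
    [-1, [0, 0, 0.7], [0, 0, 0]],
    [-1, [0, 0, 0.7], [0, 0, 0]],
    [-1, [0, 0, 0.5], [0, 0, 0]],
    [-1, [0, 0, 0.16], [0, 0, 0]]
  ]
}}

```text
time_s: 4.7
tool_pos: [0.6149, 0.1858, 0.0217]
tool_rot: [-2.036, -2.389, 0.005]
contact_force: [-0.0, 0.8, -1.3]
grip_width: 0.129
```

Call:
{"method": "send_rows", "body": {
  "deltas": [
    [-1, [0, 0, 0.06], [0, 0, 0]],
    [-1, [0, 0, 0], [0, 0, 0]],
    [-1, [0, 0, 0], [0, 0, 0]]
  ]
}}

```text
time_s: 5.0
tool_pos: [0.6176, 0.1861, 0.0242]
tool_rot: [2.037, 2.39, 0.002]
contact_force: [0.5, 0.6, -1.1]
grip_width: 0.132
```

Call:
{"method": "send_rows", "body": {
  "deltas": [
    [-1, [0, 0, 0.1], [0, 0, 0]],
    [-1, [0, 0, 0], [0, 0, 0]]
  ]
}}

```text
time_s: 5.2
tool_pos: [0.617, 0.1861, 0.021]
tool_rot: [2.038, 2.391, 0.001]
contact_force: [-1.2, -0.3, -0.5]
grip_width: 0.134
```

```bash
python3 - <<'E'
from h import *
for i in range(4):
    s=read_state();print(s["tool_pos"],s["contact_force"]); get_image("side")
_,im=snap("side","s6.png")
cv2.imwrite("pics/s6c.png",cv2.resize(im[130:260,280:430,::-1],None,fx=4,fy=4))
E
```

```text
[0.61699446 0.18607705 0.02102537] [-1.18532729 -0.32665827 -0.47618347]
[0.61695872 0.18604581 0.02101047] [-0.97522529 -0.23805788 -1.26270486]
[0.61694551 0.1860547  0.02098594] [-0.40609728 -0.46624016 -0.74379356]
[0.61694115 0.18603758 0.02096305] [ 0.06783255  0.09993256 -0.47759753]
```

View pics/s6c.png

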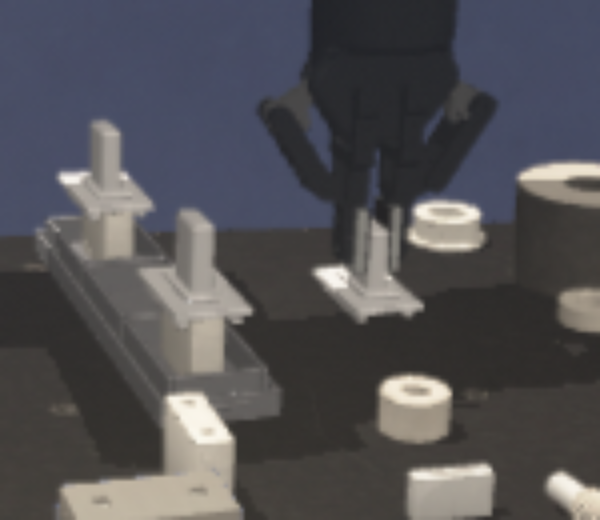

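Nearly down (about 1 mm up, no contact yet); creep further.

Call:
{"method": "send_rows", "body": {
  "deltas": [
    [-1, [0, 0, 0.05], [0, 0, 0]],
    [-1, [0, 0, 0.05], [0, 0, 0]],
    [-1, [0, 0, 0], [0, 0, 0]]
  ]
}}

```text
time_s: 5.75
tool_pos: [0.6172, 0.1861, 0.0199]
tool_rot: [2.037, 2.391, 0.0]
contact_force: [-5.5, -1.8, 10.8]
grip_width: 0.131
```

Call:
{"method": "send_rows", "body": {
  "deltas": [
    [-0.3, [0, 0, 0], [0, 0, 0]],
    [-0.1, [0, 0, 0], [0, 0, 0]],
    [0, [0, 0, 0], [0, 0, 0]],
    [0, [0, 0, -0.5], [0, 0, 0]],
    [0, [0, 0, -0.9], [0, 0, 0]]
  ]
}}

```text
time_s: 6.25
tool_pos: [0.6153, 0.1858, 0.0522]
tool_rot: [-2.036, -2.389, 0.005]
contact_force: [-0.4, 1.0, -0.4]
grip_width: 0.502
```

Call:
{"method": "send_rows", "body": {
  "deltas": [
    [0, [0, 0, -1], [0, 0, 0]],
    [0, [0, 0, -1], [0, 0, 0]],
    [0, [0, 0, -1], [0, 0, 0]],
    [0, [0, 0, 0], [0, 0, 0]]
  ]
}}

```text
time_s: 6.65
tool_pos: [0.6199, 0.1865, 0.1338]
tool_rot: [2.034, 2.387, 0.01]
contact_force: [0.1, -0.2, 0.7]
grip_width: 0.501
```

```bash
python3 d.py .491 -.040 .120
python3 - <<'E'
from h import *
_,im=snap("side","s7.png")
cv2.imwrite("pics/s7c.png",cv2.resize(im[130:260,280:430,::-1],None,fx=4,fy=4))
E
```

```text
6.65 [0.62  0.186 0.134] yaw 99.12604001729962 tilt [-0.     0.008 -1.   ] rows units [-8.126 -6.533  0.498]
```

View pics/s7c.png

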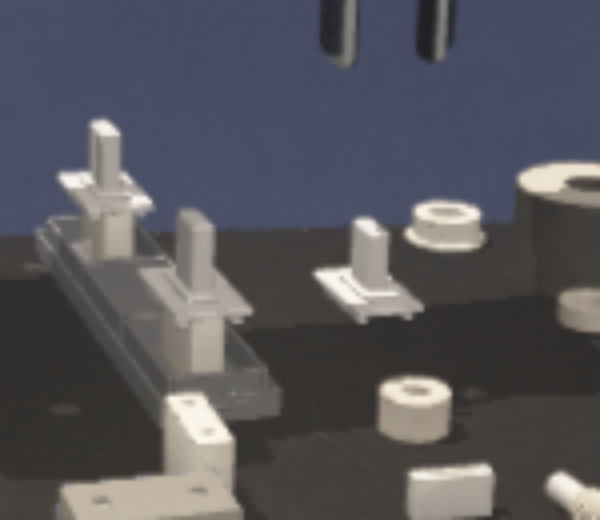

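Call:
{"method": "send_rows", "body": {
  "deltas": [
    [0, [-0.9, -0.75, 0], [0, 0, 0.1]],
    [0, [-0.9, -0.75, 0], [0, 0, 0.1]],
    [0, [-0.9, -0.75, 0], [0, 0, 0.1]],
    [0, [-0.9, -0.75, 0], [0, 0, 0.1]],
    [0, [-0.9, -0.75, 0], [0, 0, 0.05]]
  ]
}}

```text
time_s: 7.2
tool_pos: [0.5388, 0.0604, 0.1272]
tool_rot: [-2.074, -2.357, 0.002]
contact_force: [1.0, -0.6, -0.1]
grip_width: 0.501
```

Call:
{"method": "send_rows", "body": {
  "deltas": [
    [0, [-0.9, -0.75, 0], [0, 0, 0]],
    [0, [-0.9, -0.75, 0], [0, 0, 0]],
    [0, [-0.8, -0.55, 0], [0, 0, 0]],
    [0, [-0.4, -0.3, 0], [0, 0, 0]],
    [0, [0, 0, 0], [0, 0, 0]]
  ]
}}

```text
time_s: 7.7
tool_pos: [0.4908, -0.0215, 0.1277]
tool_rot: [-2.077, -2.356, 0.001]
contact_force: [0.5, 0.1, 0.7]
grip_width: 0.502
```

```bash
python3 d.py .491 -.040 .020
python3 - <<'E'
from h import *
c,im=snap("wrist","w8.png");np.save("w8.npy",c,allow_pickle=True)
E
```

```text
7.7 [ 0.491 -0.022  0.128] yaw 97.20048016572035 tilt [ 0.    -0.001 -1.   ] rows units [-0.737 -0.082  4.309]
```

View pics/w8.png

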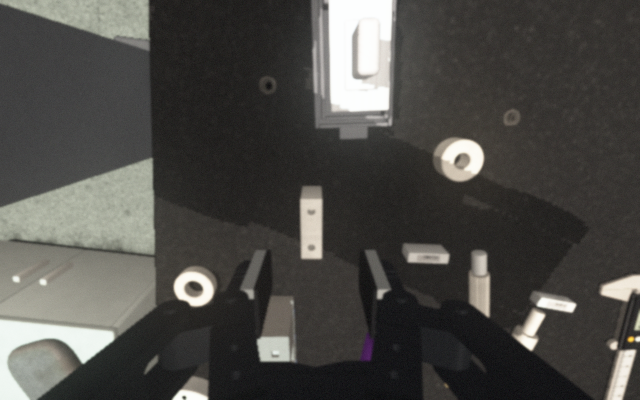

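```bash
python3 - <<'E'
from h import *
w=np.load("w8.npy",allow_pickle=True).item()
im=cv2.imread("pics/w8.png")
g=cv2.cvtColor(im,6)[180:270,285:340]
cv2.imwrite("pics/c8.png",cv2.resize(im[180:270,285:340],None,fx=6,fy=6))
m=(g>165).astype(np.uint8);k=max(cv2.findContours(m,0,2)[0],key=cv2.contourArea);r=cv2.minAreaRect(k);print(r)
b=cv2.boxPoints(r)+[285,180];P=np.array([ray(w,*p,.04) for p in b]);print(P.mean(0),np.linalg.norm(P-np.roll(P,1,0),axis=1))
a,b=ray(w,311.5,211,.04),ray(w,311.5,247,.04);print(a,b,(a+b)/2)
E
```

```text
((26.0, 48.0), (60.0, 20.0), 90.0)
[ 0.49005709 -0.03773496  0.04      ] [0.05000082 0.01506213 0.04999398 0.01599436]
[ 0.48865694 -0.0231292   0.04      ] [ 0.49231412 -0.05294558  0.04      ] [ 0.49048553 -0.03803739  0.04      ]
```

View pics/c8.png

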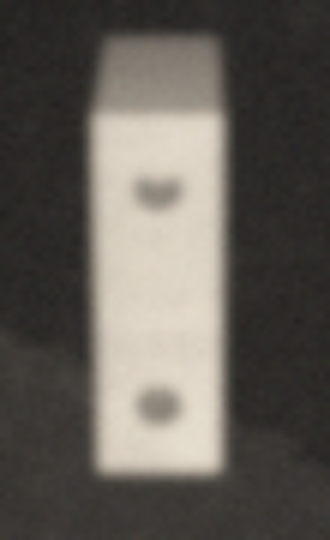

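Call:
{"method": "send_rows", "body": {
  "deltas": [
    [0, [-0.35, -0.08, 0.7], [0, 0, 0]],
    [0, [-0.33, 0, 0.9], [0, 0, 0]],
    [0, [0, 0, 0.9], [0, 0, 0]],
    [0, [0, 0, 0.9], [0, 0, 0]],
    [0, [0, 0, 0.5], [0, 0, 0]]
  ]
}}

```text
time_s: 8.25
tool_pos: [0.4912, -0.0365, 0.0288]
tool_rot: [-2.072, -2.358, 0.001]
contact_force: [0.5, -0.2, -1.0]
grip_width: 0.495
```

Call:
{"method": "send_rows", "body": {
  "deltas": [
    [0, [0, 0, 0.2], [0, 0, 0]],
    [0, [0, 0, 0], [0, 0, 0]]
  ]
}}

```text
time_s: 8.45
tool_pos: [0.4919, -0.0373, 0.0254]
tool_rot: [-2.074, -2.359, 0.0]
contact_force: [0.5, 1.0, -0.3]
grip_width: 0.499
```

```bash
python3 d.py .4905 -.0385 .021
python3 - <<'E'
from h import *
c,im=snap("wrist","w9.png")
E
```

```text
8.45 [ 0.492 -0.037  0.025] yaw 97.36103034809246 tilt [ 0.    -0.001 -1.   ] rows units [-0.042 -0.06   0.177]
```

View pics/w9.png

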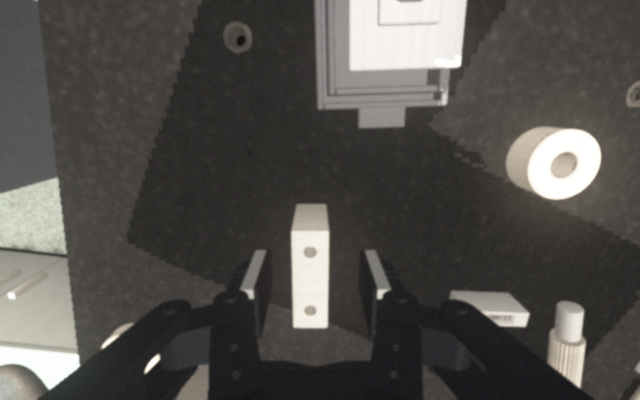

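Call:
{"method": "send_rows", "body": {
  "deltas": [
    [0, [0, -0.06, 0.2], [0, 0, 0]],
    [-1, [0, 0, 0], [0, 0, 0]],
    [-1, [0, 0, 0], [0, 0, 0]],
    [-1, [0, 0, 0], [0, 0, 0]],
    [-1, [0, 0, 0], [0, 0, 0]]
  ],
  "force": 50
}}

```text
time_s: 9.0
tool_pos: [0.4907, -0.0381, 0.0212]
tool_rot: [2.075, 2.358, 0.001]
contact_force: [-0.7, 0.1, 3.7]
grip_width: 0.181
```

Call:
{"method": "send_rows", "body": {
  "deltas": [
    [-1, [0, 0, -0.2], [0, 0, 0]],
    [-1, [0, 0, -0.6], [0, 0, 0]],
    [-1, [0, 0, -0.9], [0, 0, 0]],
    [-1, [0, 0, -0.9], [0, 0, 0]],
    [-1, [0, 0, -0.9], [0, 0, 0]]
  ]
}}

```text
time_s: 9.5
tool_pos: [0.4901, -0.0379, 0.1092]
tool_rot: [-2.075, -2.358, 0.0]
contact_force: [0.6, -0.5, -0.8]
grip_width: 0.185
```

```bash
python3 d.py .4925 .1665 .120
python3 - <<'E'
from h import *
c,im=snap("wrist","w10.png")
E
```

```text
9.5 [ 0.49  -0.038  0.109] yaw 97.31865338738292 tilt [ 0. -0. -1.] rows units [ 8.099  1.139 -0.432]
```

View pics/w10.png

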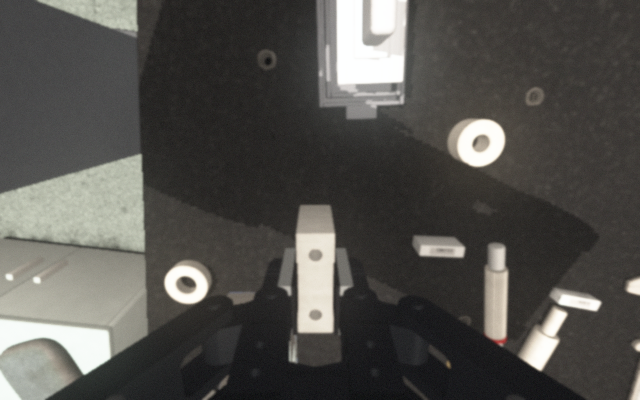

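Call:
{"method": "send_rows", "body": {
  "deltas": [
    [-1, [0, 0, -0.7], [0, 0, 0]],
    [-1, [0, 0, -0.7], [0, 0, -0.4]],
    [-1, [0.6, 0.1, 0], [0, 0, 0]],
    [-1, [0.9, 0.1, 0], [0, 0, 0]],
    [-1, [0.9, 0.1, 0], [0, 0, 0]]
  ]
}}

```text
time_s: 10.05
tool_pos: [0.4883, 0.0229, 0.1431]
tool_rot: [2.043, 2.386, 0.0]
contact_force: [-0.1, 0.7, -0.8]
grip_width: 0.181
```

Call:
{"method": "send_rows", "body": {
  "deltas": [
    [-1, [0.9, 0.1, 0], [0, 0, 0]],
    [-1, [0.9, 0.1, 0], [0, 0, 0]],
    [-1, [0.9, 0.1, 0], [0, 0, 0]],
    [-1, [0.9, 0.1, 0], [0, 0, 0]],
    [-1, [0.9, 0.1, 0], [0, 0, 0]]
  ]
}}

```text
time_s: 10.55
tool_pos: [0.4829, 0.1364, 0.1428]
tool_rot: [-2.042, -2.387, 0.001]
contact_force: [-0.0, -0.3, -1.5]
grip_width: 0.178
```

Call:
{"method": "send_rows", "body": {
  "deltas": [
    [-1, [0.8, 0.1, 0], [0, 0, 0]],
    [-1, [0.4, 0, 0], [0, 0, 0]],
    [-1, [0, 0, 0], [0, 0, 0]]
  ]
}}

```text
time_s: 10.85
tool_pos: [0.4806, 0.1663, 0.1429]
tool_rot: [-2.039, -2.389, 0.001]
contact_force: [-0.1, -0.6, -1.1]
grip_width: 0.179
```

```bash
python3 d.py .493 .1665 .0282
python3 - <<'E'
from h import *
c,im=snap("wrist","w11.png");np.save("w11.npy",c,allow_pickle=True)
E
```

```text
10.85 [0.481 0.166 0.143] yaw 99.02695697470197 tilt [ 0.    -0.001 -1.   ] rows units [-0.071  0.493  4.586]
```

View pics/w11.png

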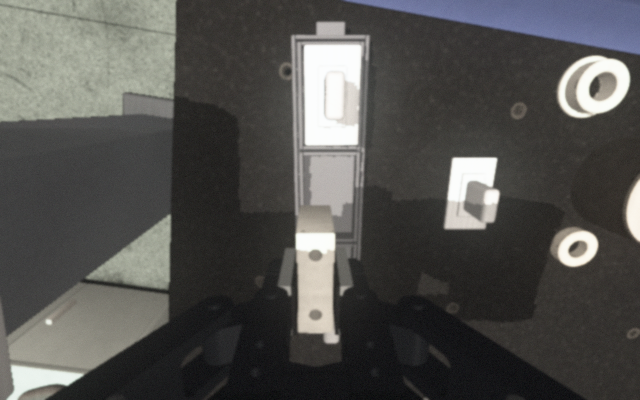

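Call:
{"method": "send_rows", "body": {
  "deltas": [
    [-1, [-0.05, 0.49, 0], [0, 0, 0]],
    [-1, [0, 0, 0.8], [0, 0, 0]],
    [-1, [0, 0, 0.9], [0, 0, 0]],
    [-1, [0, 0, 0.9], [0, 0, 0]],
    [-1, [0, 0, 0.7], [0, 0, 0]]
  ]
}}

```text
time_s: 11.4
tool_pos: [0.4942, 0.165, 0.0595]
tool_rot: [-2.044, -2.386, 0.001]
contact_force: [0.0, 0.0, -1.6]
grip_width: 0.18
```

Call:
{"method": "send_rows", "body": {
  "deltas": [
    [-1, [0, 0, 0.1], [0, 0, 0]],
    [-1, [0, 0, 0], [0, 0, 0]]
  ]
}}

```text
time_s: 11.6
tool_pos: [0.494, 0.1654, 0.0581]
tool_rot: [-2.043, -2.386, 0.001]
contact_force: [0.6, 0.3, -0.8]
grip_width: 0.181
```

```bash
python3 d.py .493 .1665 .0282
python3 - <<'E'
from h import *
c,im=snap("wrist","w12.png")
c,im=snap("scene","s12.png");a=im[100:230,240:400,::-1]
cv2.imwrite("pics/s12c.png",cv2.resize(a,None,fx=4,fy=4,interpolation=2))
E
```

```text
11.6 [0.494 0.165 0.058] yaw 98.85529045759078 tilt [-0.    -0.001 -1.   ] rows units [ 0.049 -0.031  1.194]
```

View pics/w12.png

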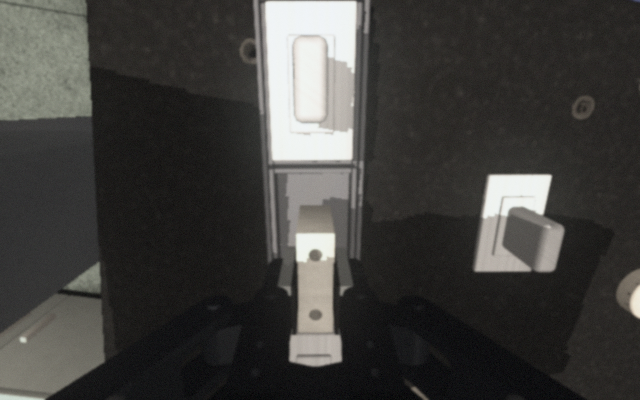

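View pics/s12c.png

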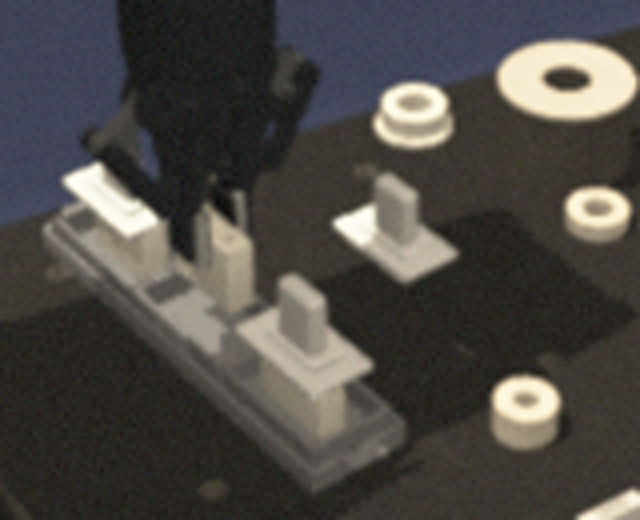

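Call:
{"method": "send_rows", "body": {
  "deltas": [
    [-1, [0.05, -0.03, 0.5], [0, 0, 0]],
    [-1, [0, 0, 0.4], [0, 0, 0]],
    [-1, [0, 0, 0.15], [0, 0, 0]],
    [-1, [0, 0, 0], [0, 0, 0]],
    [-1, [0, 0, 0], [0, 0, 0]]
  ]
}}

```text
time_s: 12.2
tool_pos: [0.4925, 0.1673, 0.0319]
tool_rot: [-2.042, -2.387, 0.0]
contact_force: [-0.2, 0.3, -0.8]
grip_width: 0.182
```

Call:
{"method": "send_rows", "body": {
  "deltas": [
    [-1, [0, 0, 0.06], [0, 0, 0]],
    [-1, [0, 0, 0], [0, 0, 0]]
  ]
}}

```text
time_s: 12.4
tool_pos: [0.4927, 0.1673, 0.0307]
tool_rot: [2.042, 2.387, 0.0]
contact_force: [0.2, -0.6, -2.1]
grip_width: 0.177
```

Call:
{"method": "send_rows", "body": {
  "deltas": [
    [-1, [0, 0, 0.06], [0, 0, 0]],
    [-1, [0, 0, 0.04], [0, 0, 0]],
    [-1, [0, 0, 0], [0, 0, 0]]
  ]
}}

```text
time_s: 12.7
tool_pos: [0.4927, 0.1673, 0.0283]
tool_rot: [2.042, 2.387, 0.0]
contact_force: [-1.0, -0.5, 1.9]
grip_width: 0.182
```

Touching the floor (z 0.028 as expected); release and open moderately, then rise.

Call:
{"method": "send_rows", "body": {
  "deltas": [
    [-1, [0, 0, 0.02], [0, 0, 0]],
    [-0.4, [0, 0, 0], [0, 0, 0]],
    [-0.3, [0, 0, 0], [0, 0, 0]],
    [-0.3, [0, 0, 0], [0, 0, 0]],
    [-0.2, [0, 0, -0.5], [0, 0, 0]]
  ]
}}

```text
time_s: 13.2
tool_pos: [0.491, 0.1671, 0.0389]
tool_rot: [-2.04, -2.385, 0.004]
contact_force: [-0.0, 0.4, -1.0]
grip_width: 0.396
```

Call:
{"method": "send_rows", "body": {
  "deltas": [
    [0, [0, 0, -1], [0, 0, 0]],
    [0, [0, 0, -1], [0, 0, 0]],
    [0, [0, 0, -1], [0, 0, 0]],
    [0, [0, 0, -1], [0, 0, 0]],
    [0, [0, 0, 0], [0, 0, 0]]
  ]
}}

```text
time_s: 13.7
tool_pos: [0.4954, 0.1677, 0.1447]
tool_rot: [2.038, 2.383, 0.009]
contact_force: [0.6, -0.5, 0.3]
grip_width: 0.5
```

Call:
{"method": "send_rows", "body": {
  "deltas": [
    [0, [-1, 0, -1], [0, 0, 0]],
    [0, [-1, 0, -1], [0, 0, 0]],
    [0, [-1, 0, -1], [0, 0, 0]],
    [0, [0, 0, 0], [0, 0, 0]],
    [0, [0, 0, 0], [0, 0, 0]]
  ]
}}

```text
time_s: 14.2
tool_pos: [0.5042, 0.0929, 0.215]
tool_rot: [2.044, 2.386, 0.001]
contact_force: [-0.0, 0.0, 0.2]
grip_width: 0.504
```

```bash
python3 - <<'E'
from h import *
s=read_state();print(s["tool_pos"],s["contact_force"])
c,im=snap("wrist","w13.png");np.save("w13.npy",c,allow_pickle=True)
c,im=snap("scene","s13.png");a=im[100:230,240:400,::-1]
cv2.imwrite("pics/s13c.png",cv2.resize(a,None,fx=4,fy=4,interpolation=2))
E
```

```text
[0.5041699  0.09294912 0.21502749] [-0.00417076  0.03676627  0.2104356 ]
```

View pics/w13.png

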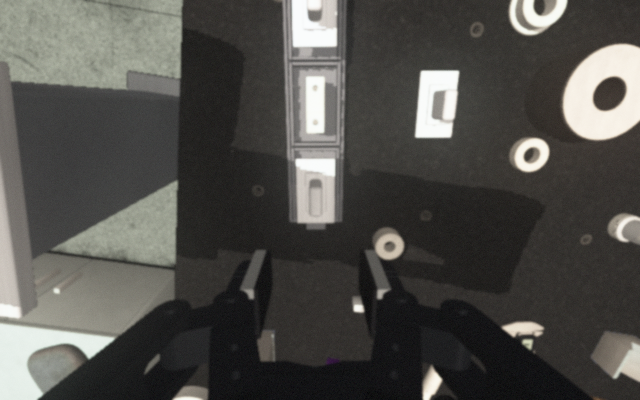

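View pics/s13c.png

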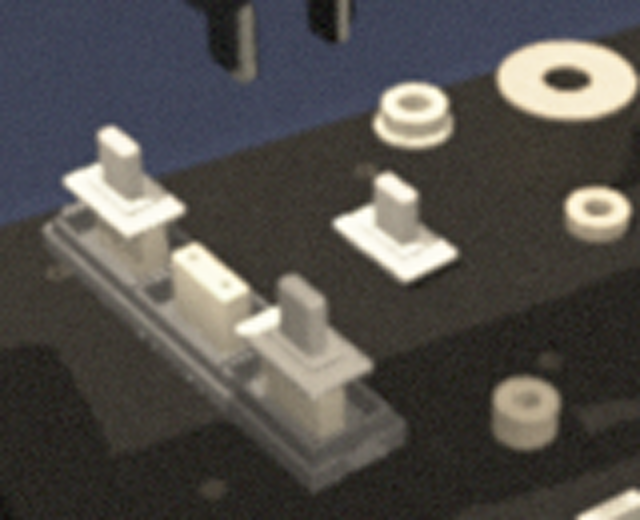

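```bash
python3 - <<'E'
from h import *
w=np.load("w13.npy",allow_pickle=True).item()
print("block",(ray(w,316,86,.047)+ray(w,315,122,.047))/2,"pocket rim c",ray(w,315.5,105,.023),"cover plate",ray(w,437,104,.01))
order.close_job()
E
```

```text
block [0.49343314 0.16838142 0.047     ] pocket rim c [0.49360191 0.16766697 0.023     ] cover plate [0.61836899 0.18798404 0.01      ]
the job is handed in; nothing more can be done
```

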